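Clamp the mended knob insulator

ROBOT

A 6-joint arm with a two-finger parallel gripper is mounted at the origin on the work surface. World frame = base frame: x ahead of the robot, y to its left, z up, the work surface at z = 0. Lengths are in m, angles in rad, forces in N, time in s.
With the tool pointing down it reaches from about 0.3 to 0.875 m from the base axis. Payload 6.4 kg.
Tool frame: the origin (TCP) lies at the very end of the fingers, on their centre line; the grasp point (between the pads) lies grip_point_offset behind it (grip_point_offset is the distance from the TCP to the grasp point, in m); y points along the fingers, x is the direction in which the jaws open and shut, and the axes are right-handed (so a half turn about y gives the same grasp; the last joint's range is limited). The gripper opens to 85 mm and grips with 20 to 120 N. Pads are 22 mm wide; open, the fingers measure 114 mm over their backs; the gripper's body (76 mm by 85 mm) begins 54 mm behind the grasp point. The pads swing forward as they close: fully open they stand 13 mm farther back than shut.
Start: joints at [-1.327, 0.181, 1.607, -0, 1.354, -0.206], TCP at [0.25, -0.518, 0.231] pointing down, gripper open.
Joint ranges: [-2.99, 2.99], [-0.89, 2.07], [0.3, 2.58], [-1.14, 4.28], [0, 2.63], [-3.12, 3.12]. Speed limits (rad/s): [2.57, 2.57, 3.01, 3.14, 3.14, 3.14].

INTERFACE

Orientations are given as a unit quaternion [w, x, y, z].
In Python, from bench import get_obs, camera, camera_model, hand_in, grip_point_offset gives the robot as it stands.
- The arm moves only by the shell command python3 -m jog 'ROWS'. ROWS is JSON, a list of rows, each a list of 7 numbers: the shift along the tool's x, y, z in mm, then the turn, a rotation vector about the tool's x, y, z in degrees, then the gripper's target within -1 to 1 (shut at 1, half-way at 0, fully open at -1). In form: [[x, y, z, ax, ay, az, grip], ...]. A call has 1 to 8 rows; each row shifts and turns the commanded pose from where the row before left it, along the tool's axes as they then stand; what a row does not reach is not made up. A row lasts 1/12 s, in which the tool goes at most 41.7 mm and 7.16 degrees, less where a joint would pass 70% of its speed; a pose out of reach is approached as far as the arm can. A call is refused whole if a number of a shift passes 41.7 or a number of a turn 7.16, either way. A call with a gripper value outside its range is refused whole. The fingers move at their own pace and stop on an object; the grip force is fixed at half the most. Time passes only in rows, so rows that do not move let the fingers close. It gives the time, the measured TCP pose, the force and the opening at its end, in the units of the state.
- get_obs(): the state, without advancing time (a new reading comes with each control period).
- camera(name): name is "scene" or "top"; returns the picture (384x512x3 uint8, blue, green, red); there is no depth.
- camera_model(name): a dict with "K" (3x3 intrinsics, pixels), "pose" (4x4, takes a point from camera to world coordinates). Camera axes: x right, y down, z forward; pixel columns grow to the right and rows downward; lengths in m; the calibration is good to about 2 mm. A picture is of the moment at which its call begins. camera_model takes no time and is no camera call.
- hand_in(): hands the job in, once; it reports no verdict.
The state is a dict: "time_s": time; "q": joint angles; "dq": joint speeds; "joint_efforts": joint torques, N m; "eef_pos": TCP position; "eef_rot": TCP orientation; "wrist_force": force on the tool from outside, world axes, zero at the start; "torque": the same for the moment, N m; "opening": opening from 0.0 (shut) to 1.0 (fully open).
Only numpy, scipy, OpenCV 4.12 (cv2) and the standard library are available. Lean on these libraries where they do the work, as an engineer would, in place of code of your own. Each camera call takes 0.05 s, during which the arm holds its last target.

TASK

The tall grooved porcelain insulator has just been cemented and must set under pressure. Stand it upright in the middle of the round wooden rest of the hold-down clamp, then push the clamp's handle down past its dead point, so that it stays down by itself with the pad holding the insulator.

Things in the scene. Friction and masses are not known exactly. Their poses are not given: they have to be found in the camera images.
- insulator_center (a point): Centre (half-way up) of the loose white porcelain knob insulator standing on the counter: two discs 38 mm across, 20 mm high each, with a groove (10 mm high, 28 mm across) between; 50 mm high in all, about 0.11 kg, z up along it. Grip it across the 38 mm at half height. The low (24 mm) cone of white porcelain and the other parts near it are not meant.
- rest (a point): Centre of the top of the clamp's flat round wooden rest: 60 mm across, 20 mm above the counter, on a fixed board 90 mm wide. z up; axes turn with the clamp. Uprights (110 mm high) begin 95 mm off in +y. Between them the raised arm reaches to 215 mm height, its pad ending about 70 mm from the rest's axis; above the rest is free. Closing swings the 20 mm pad down onto a 50 mm high part there.
- handle (a joint): Handle angle pushed down, rad: 0 raised, 0.85 dead point, 0.93 fully down at its stop, level. Hinge along the rest's x axis, 172 mm from the rest in +y, 85 mm above it. At value q the knob's centre is 100 mm from the hinge, beyond it in +y, 0.93 - q rad above level. It springs back up if let go too early or with no part under the pad; else it stays down. Pushing takes about 6 N at the knob.
- knob (a point): Centre of the black ball knob, 26 mm across, at the free end of the clamp's steel handle: 186 mm above the counter when raised, 105 mm when down. Shut fingers can push it down from above; going down it also moves 40 mm farther from the rest.
Not all that is in view belongs to the job. Leave any orange, pink or turquoise look-alike of the part that bears insulator_center alone.

How it is judged:
At the end, for the whole second after the job is handed in: The insulator stands upright (within 10 degrees) on the rest, its centre within 15 mm of the rest's centre seen from above, and 18 to 32 mm above the rest's top face; the handle stays pushed down past its dead point (joint above 0.88) (value of joint handle above 0.88 rad and horizontal distance between insulator_center and rest below 0.015 m and z of insulator_center in the frame of rest between 0.018 and 0.032 m and angle between insulator_center's own z axis and vertical below 0.17 rad); the robot touches nothing.
It also fails if it takes over 51 s, if anything falls off the work surface, if the arm or the gripper's body presses on something with over 40 N, if the wrist force passes 120 N, or if a joint passes its speed limit or range.

## Working session

There is one attempt and no reset: what is moved stays moved. The work goes in short steps, Python scripts to look and compute and a shell command to move; the robot and the scene stay as the last step left them, time stands still between calls to the robot, and variables do not carry over. Pictures are saved under pics/ and viewed, and the job is handed in when it is done.

```bash
ls; mkdir -p pics; python3 - <<'E'
from bench import *
import bench,cv2
print(grip_point_offset); o=get_obs(); print(o)
for n in("scene","top"):
    cv2.imwrite(f"pics/{n}0.png",camera(n)); m=camera_model(n); print(n,m)
E
```

```text
pics
0.0187
{'time_s': 0.0, 'q': array([-1.32730430e+00,  1.81498969e-01,  1.60799881e+00,  3.56616360e-05,
        1.35379261e+00, -2.06312375e-01]), 'dq': array([0.00095356, 0.00108775, 0.00071959, 0.00209272, 0.00180394,
       0.00103238]), 'joint_efforts': array([ 6.65486168e-04, -4.44870687e+01, -3.51330721e+01, -1.62580832e-04,
        9.24299704e-03, -1.22634660e-05]), 'eef_pos': array([ 0.24989048, -0.51726115,  0.23041225]), 'eef_rot': array([ 0.59933714, -0.59848648,  0.37632833, -0.37548091]), 'wrist_force': array([-0.42512514,  0.01547634,  0.34340338]), 'torque': array([-0.00603078,  0.03517237,  0.04866003]), 'opening': 1.0007691651400754}
scene {'K': array([[351.38610669,   0.        , 264.9428568 ],
       [  0.        , 351.38610669, 192.56220872],
       [  0.        ,   0.        ,   1.        ]]), 'pose': array([[ 0.51308333,  0.73022761, -0.4511243 ,  0.95636981],
       [ 0.85830177, -0.44136614,  0.26175179, -0.33347353],
       [-0.00797261, -0.52150127, -0.85321326,  0.96370763],
       [ 0.        ,  0.        ,  0.        ,  1.        ]])}
top {'K': array([[347.28360706,   0.        , 256.31761635],
       [  0.        , 347.28360706, 188.4695572 ],
       [  0.        ,   0.        ,   1.        ]]), 'pose': array([[-0.00308307, -0.99568441,  0.09275267,  0.43770358],
       [-0.99965184,  0.00549932,  0.02580608, -0.07983068],
       [-0.02620479, -0.09264081, -0.99535471,  0.91518344],
       [ 0.        ,  0.        ,  0.        ,  1.        ]])}
```

View pics/scene0.png

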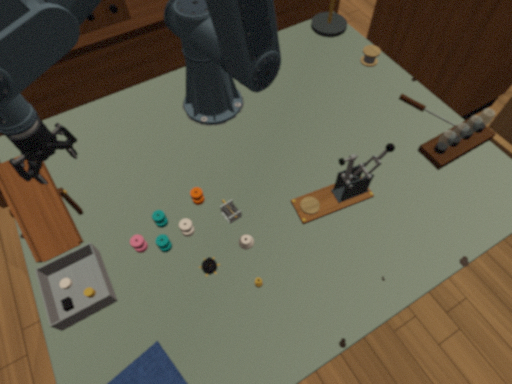

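View pics/top0.png

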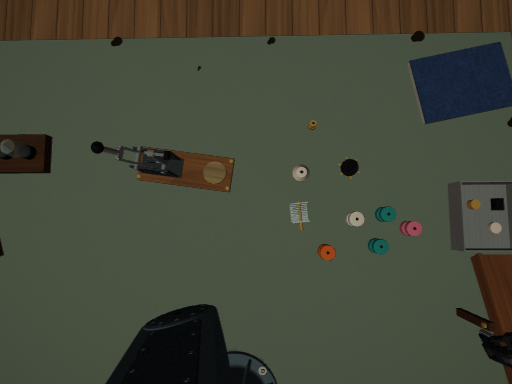

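The possible insulators are white at scene (186,226) / top (355,219), white at scene (246,241) / top (300,173), and a small white part in the tray at scene (65,284). The orange, pink and turquoise ones are excluded. I'll check with crops.

```bash
python3 - <<'E'
import cv2,numpy as np
s=cv2.imread("pics/scene0.png");t=cv2.imread("pics/top0.png")
a=cv2.resize(s[180:280,130:280],(600,400),interpolation=cv2.INTER_CUBIC)
cv2.imwrite("pics/crop1.png",a)
b=cv2.resize(t[130:210,80:250],(680,320),interpolation=cv2.INTER_CUBIC)
c=cv2.resize(t[150:240,280:400],(480,360)[::1],interpolation=cv2.INTER_CUBIC)
cv2.imwrite("pics/crop2.png",b);cv2.imwrite("pics/crop3.png",c)
E
```

```text
(no output)
```

View pics/crop1.png

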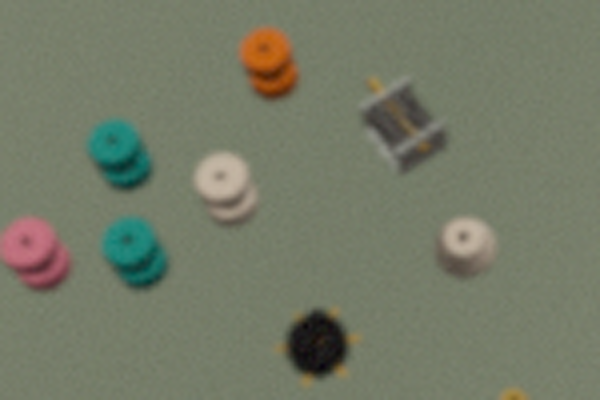

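View pics/crop2.png

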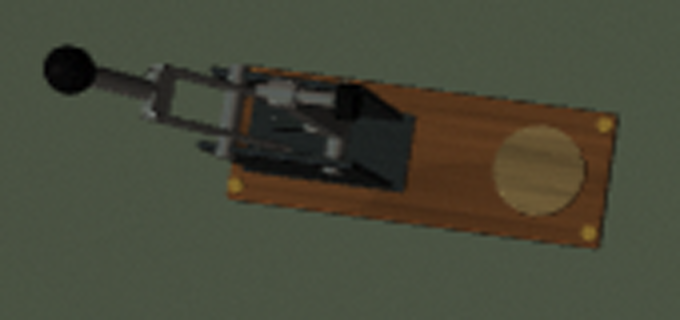

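View pics/crop3.png

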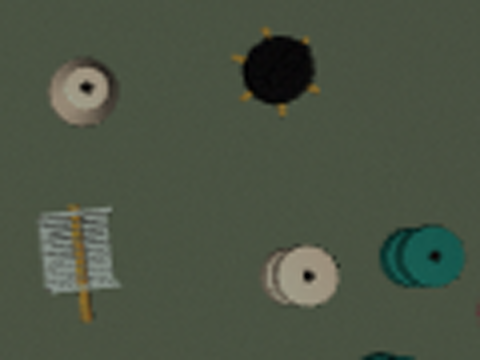

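The insulator is the white, grooved two-disc part (crop1 (222,185), which is scene (186,226) / top (355,219)). The other white one is the cone. The rest is at top (215,172) and the knob at top (97,147). Next I'll measure them.

```bash
cat > h.py <<'E'
import numpy as np,cv2
from bench import *
from scipy.spatial.transform import Rotation as R
def ray(n,u,v):
    m=camera_model(n);d=m["pose"][:3,:3]@np.linalg.solve(m["K"],[u,v,1.]);return m["pose"][:3,3],d/np.linalg.norm(d)
def onz(n,u,v,z):
    o,d=ray(n,u,v);return o+d*(z-o[2])/d[2]
def tri(a,b):
    A=0;B=0
    for n,u,v in(a,b):
        o,d=ray(n,u,v);P=np.eye(3)-np.outer(d,d);A=A+P;B=B+P@o
    return np.linalg.solve(A,B)
def pix(n,p):
    m=camera_model(n);q=np.linalg.inv(m["pose"])@np.r_[p,1];q=m["K"]@q[:3];return q[:2]/q[2]
def blob(im,box,f):
    u0,v0,u1,v1=box;h=cv2.cvtColor(im[v0:v1,u0:u1],cv2.COLOR_BGR2HSV).astype(int)
    m=f(h).astype(np.uint8);n,l,st,c=cv2.connectedComponentsWithStats(m);i=1+np.argmax(st[1:,4])
    return c[i]+[u0,v0],st[i]
def tool():
    o=get_obs();r=R.from_quat(np.roll(o["eef_rot"],-1));return o,r
E
python3 - <<'E'
from h import *
s=cv2.imread("pics/scene0.png");t=cv2.imread("pics/top0.png")
w=lambda h:(h[...,1]<75)&(h[...,2]>120)
for n,im,b in(("scene",s,(170,210,205,242)),("top",t,(335,205,372,232))):
    c,st=blob(im,b,w);print("insul whole",n,c,st,onz(n,*c,.025))
print("hole",onz("top",357,219,.05),onz("scene",185,224.2,.05),tri(("top",357,219),("scene",185,224.2)))
yw=lambda h:(h[...,0]>14)&(h[...,0]<32)&(h[...,2]>95)&(h[...,1]>60)
c,st=blob(t,(195,155,230,190),yw);print("rest top",c,st,onz("top",*c,.02))
c,st=blob(s,(294,190,325,220),lambda h:(h[...,2]>140));print("rest sc",c,st,onz("scene",*c,.02))
c1,st=blob(t,(85,135,110,160),lambda h:h[...,2]<40);print("knob",c1,st,onz("top",*c1,.186))
c2,st=blob(s,(380,138,400,158),lambda h:h[...,2]<50);print(c2,st,onz("scene",*c2,.186),tri(("top",*c1),("scene",*c2)))
o,r=tool();print(r.as_matrix())
s2=cv2.resize(s[130:230,285:405],(720,600),interpolation=cv2.INTER_CUBIC);cv2.imwrite("pics/crop4.png",s2)
E
```

```text
insul whole scene [187.04007634 224.96946565] [   0    0   35   32 1048] [ 0.43717879 -0.30137502  0.025     ]
insul whole top [355.61931818 218.75568182] [ 12   7  17  14 176] [ 0.44214058 -0.30838324  0.025     ]
hole [ 0.44140537 -0.30532477  0.05      ] [ 0.44568147 -0.30627382  0.05      ] [ 0.44167608 -0.3065446   0.04339013]
rest top [213.19047619 175.8952381 ] [  9  15  21  14 210] [0.55466584 0.05574697 0.02      ]
rest sc [308.11594203 201.6884058 ] [  6   7  18  11 138] [0.55493465 0.05341581 0.02      ]
knob [ 97.92198582 147.16312057] [  6   6  19  13 141] [0.59712103 0.28093661 0.186     ]
[389.69767442 147.27906977] [ 6  6  8  7 43] [0.59842701 0.28108996 0.186     ] [0.59761901 0.2820671  0.18432796]
[[ 4.34822052e-01 -3.95453061e-04  9.00516311e-01]
 [-9.00515067e-01  1.52854988e-03  4.34822123e-01]
 [-1.54843584e-03 -9.99998754e-01  3.08535757e-04]]
```

View pics/crop4.png

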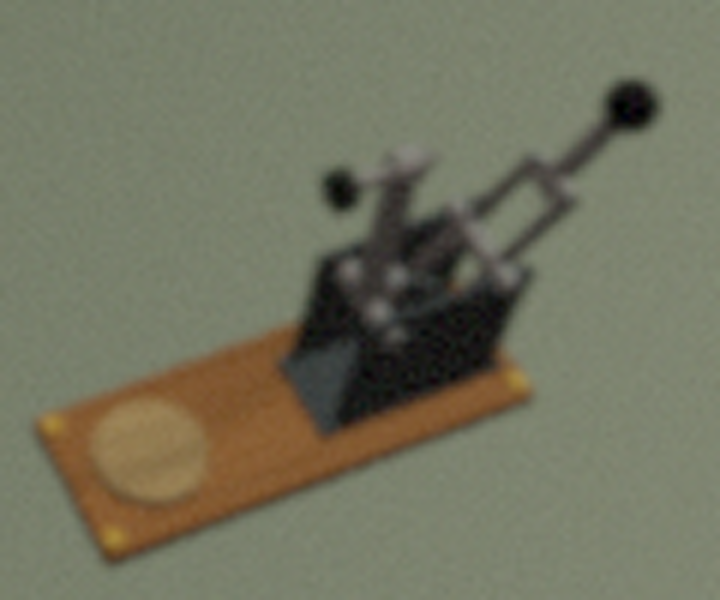

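```bash
python3 - <<'E'
from h import *
s=cv2.imread("pics/scene0.png");t=cv2.imread("pics/top0.png")
print("rest manual",onz("top",214.4,172.1,.02),onz("scene",309.7,204.7,.02))
# rest: less saturated than board
for n,im,b in(("top",t,(200,158,229,187)),("scene",s,(296,192,324,217))):
    h=cv2.cvtColor(im[b[1]:b[3],b[0]:b[2]],cv2.COLOR_BGR2HSV)
    g=im[b[1]:b[3],b[0]:b[2],1]
    th,_=cv2.threshold(g,0,255,cv2.THRESH_OTSU)
    k,st=blob(im,b,lambda h:(h[...,0]>13)&(h[...,1]>60)&(h[...,1]<150));print(n,k,st,onz(n,*k,.02))
    m=cv2.morphologyEx((g>th).astype(np.uint8),cv2.MORPH_CLOSE,np.ones((3,3)))
    cs,_=cv2.findContours(m,cv2.RETR_EXTERNAL,cv2.CHAIN_APPROX_NONE);c=max(cs,key=cv2.contourArea);e=cv2.fitEllipse(c);print(th,e,onz(n,e[0][0]+b[0],e[0][1]+b[1],.02))
for v in (140,150,160,170):
  c,st=blob(s,(170,210,205,242),lambda h:(h[...,1]<60)&(h[...,2]>v));print(v,c,st,onz("scene",*c,.025))
E
```

```text
rest manual [0.56462589 0.05266385 0.02      ] [0.56628201 0.05151091 0.02      ]
top [214.14496314 172.24815725] [  3   3  23  23 407] [0.5642404  0.05332851 0.02      ]
67.0 ((14.062235832214355, 14.008662223815918), (21.34257698059082, 21.928775787353516), 48.70368194580078) [0.56487234 0.05355034 0.02      ]
scene [309.14285714 203.84033613] [  0   0  25  24 357] [0.56288771 0.05177588 0.02      ]
104.0 ((11.986838340759277, 10.264695167541504), (16.08556365966797, 25.818954467773438), 130.67567443847656) [0.55642494 0.05190706 0.02      ]
140 [185.66467066 224.86227545] [  8   8  16  16 167] [ 0.43474023 -0.3047343   0.025     ]
150 [185.008 223.52 ] [  9   8  13  12 125] [ 0.42965249 -0.30458424  0.025     ]
160 [184.90825688 223.4587156 ] [  9   8  13  12 109] [ 0.42931216 -0.3047556   0.025     ]
170 [184.68085106 223.4893617 ] [ 9  9 12 10 94] [ 0.42905509 -0.30537826  0.025     ]
```

The rest is at about (0.565, 0.053), with its +y axis along (0.143, 0.990). The insulator is at about (0.442, -0.3055). First I'll turn the tool 56° so that its x matches the rest's x.

```bash
python3 -m jog '[[0,0,0,0,-7,0,-1],[0,0,0,0,-7,0,-1],[0,0,0,0,-7,0,-1],[0,0,0,0,-7,0,-1],[0,0,0,0,-7,0,-1],[0,0,0,0,-7,0,-1],[0,0,0,0,-7,0,-1],[0,0,0,0,-7,0,-1]]'
cat >> h.py <<'E'
def go(p):
    o,r=tool();print("t",round(o["time_s"],2),"pos",o["eef_pos"].round(4),"tool shift mm",(1000*r.inv().apply(np.array(p)-o["eef_pos"])).round(1),"x",r.as_matrix()[:,0].round(3),"y",r.as_matrix()[:,1].round(3))
E
python3 -c "
from h import *
go([.442,-.3055,.2])"
```

```text
time_s: 0.77
eef_pos: [0.2499, -0.5175, 0.2307]
eef_rot: [0.706, -0.705, 0.049, -0.048]
wrist_force: [0.1, -0.4, -0.0]
opening: 0.999
t 0.77 pos [ 0.2499 -0.5175  0.2307] tool shift mm [161.2  30.9 236.3] x [ 0.991 -0.137 -0.   ] y [-0.     0.001 -1.   ]
```

```bash
python3 -m jog '[[23,5,34,0,0,0,-1],[23,5,34,0,0,0,-1],[23,5,34,0,0,0,-1],[23,5,34,0,0,0,-1],[23,5,33,0,0,0,-1],[23,5,33,0,0,0,-1],[23,5,34,0,0,0,-1],[0,0,0,0,0,0,-1]]'
python3 - <<'E'
from h import *
go([.442,-.3055,.12])
t=camera("top");s=camera("scene");cv2.imwrite("pics/a.png",np.hstack([cv2.resize(t[170:270,300:420],(400,333)),cv2.resize(s[170:270,120:240],(400,333))]))
E
```

```text
time_s: 1.43
eef_pos: [0.4462, -0.301, 0.1948]
eef_rot: [0.707, -0.704, 0.049, -0.049]
wrist_force: [-0.4, -0.5, -0.5]
opening: 1.001
t 1.43 pos [ 0.4462 -0.301   0.1948] tool shift mm [-3.5 74.8 -5.3] x [ 0.991 -0.137 -0.001] y [-0.     0.004 -1.   ]
```

View pics/a.png

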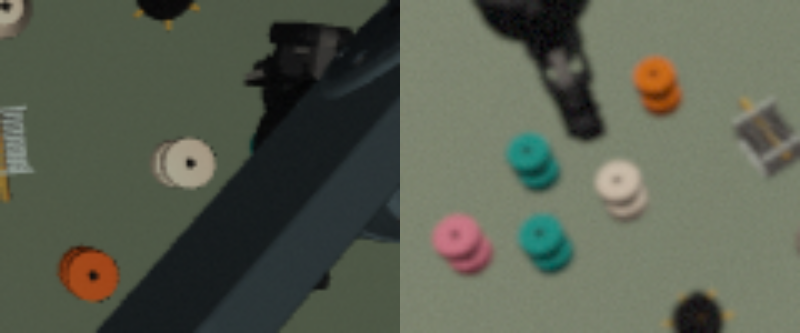

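```bash
python3 - <<'E'
from h import *
p=get_obs()["eef_pos"];print(get_obs()["time_s"],p,pix("top",p),pix("scene",p))
cv2.imwrite("pics/b.png",np.hstack([camera("top"),camera("scene")])[:,::1][:, :].copy() if 0 else cv2.resize(np.hstack([camera("top"),camera("scene")]),(800,300)))
E
```

```text
1.5333 [ 0.44370608 -0.30567104  0.19567582] [375.80772124 217.50562672] [173.32585881 198.02545721]
```

View pics/b.png

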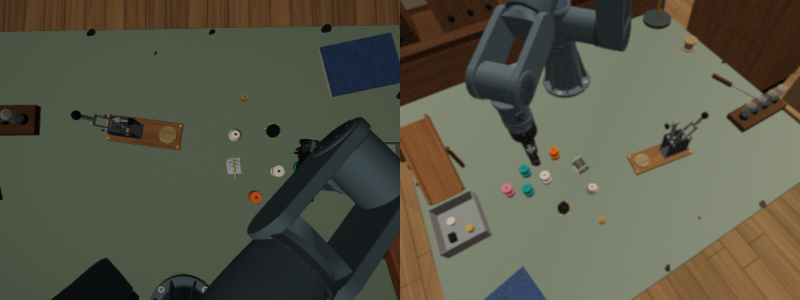

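```bash
python3 -c "
from h import *
go([.442,-.3055,.09])"; python3 -m jog '[[-2,35,0,0,0,0,-1],[0,35,0,0,0,0,-1],[0,35,0,0,0,0,-1],[0,0,0,0,0,0,-1],[0,0,0,0,0,0,-1]]'
python3 - <<'E'
from h import *
go([.442,-.3055,.008])
p=get_obs()["eef_pos"]
t=camera("top");s=camera("scene");cv2.imwrite("pics/c.png",np.hstack([cv2.resize(t[170:270,300:420],(400,333)),cv2.resize(s[170:270,120:240],(400,333))]))
print(pix("scene",p),pix("scene",p+[.05,-.007,.01]))
E
```

```text
t 1.63 pos [ 0.4427 -0.3078  0.1962] tool shift mm [ -1.  106.2   2.2] x [ 0.99  -0.143 -0.   ] y [-0. -0. -1.]
time_s: 2.05
eef_pos: [0.4392, -0.3072, 0.09]
eef_rot: [0.706, -0.704, 0.053, -0.05]
wrist_force: [-0.3, 0.1, 0.7]
opening: 0.999
t 2.05 pos [ 0.4392 -0.3072  0.09  ] tool shift mm [ 2.9 82.   1.8] x [ 0.989 -0.146 -0.004] y [-0.003  0.003 -1.   ]
[180.86411723 216.2098887 ] [185.1753638  229.70937392]
```

View pics/c.png

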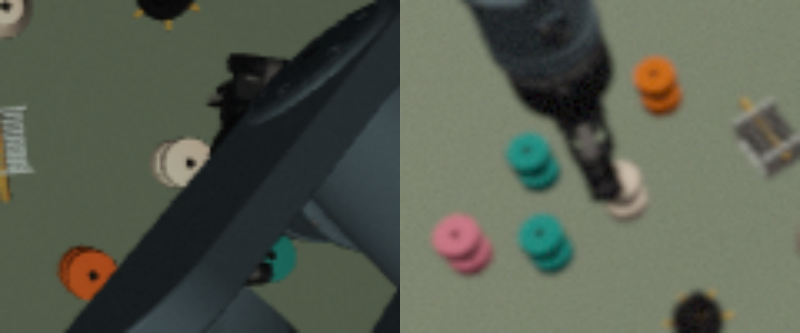

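```bash
python3 - <<'E'
from h import *
s=camera("scene");p=get_obs()["eef_pos"];print(p)
k=cv2.resize(s[180:250,150:220],(700,600)[:1]*2,interpolation=cv2.INTER_CUBIC)[:600]
for x in(.042,.053):
  for dy in (-.011,.011):
    a=pix("scene",p+[x,-x*.143+dy,.013]);cv2.circle(k,tuple(int(v) for v in ((a-[150,180]+.5)*10)),4,(0,0,255),-1)
cv2.imwrite("pics/d.png",k)
E
```

```text
[ 0.4421375  -0.30912867  0.0939957 ]
```

View pics/d.png

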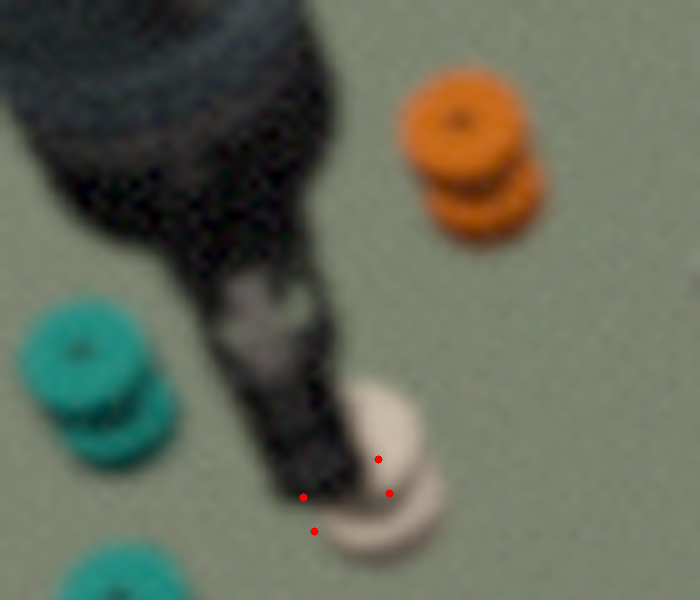

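```bash
python3 -m jog '[[1,28,3,0,0,0,-1],[0,28,0,0,0,0,-1],[0,20,0,0,0,0,-1],[0,4,0,0,0,0,-1],[0,0,0,0,0,0,-1],[0,0,0,0,0,0,-1]]'
python3 - <<'E'
from h import *
for i in range(4):
  s=camera("scene");go([.442,-.3055,.008])
cv2.imwrite("pics/e.png",np.hstack([cv2.resize(s[180:260,140:220],(400,400)),cv2.resize(camera("top")[170:270,300:400],(400,400))]))
E
```

```text
time_s: 2.7
eef_pos: [0.4438, -0.3055, 0.0134]
eef_rot: [-0.705, 0.706, -0.05, 0.052]
wrist_force: [1.0, -0.3, 0.1]
opening: 1.0
t 2.75 pos [ 0.444  -0.3057  0.0136] tool shift mm [-2.   5.6 -0. ] x [ 0.99  -0.143  0.003] y [ 0.003 -0.003 -1.   ]
t 2.8 pos [ 0.4439 -0.3057  0.0136] tool shift mm [-2.   5.6 -0.1] x [ 0.99  -0.143  0.003] y [ 0.003 -0.003 -1.   ]
t 2.85 pos [ 0.4438 -0.3055  0.0134] tool shift mm [-1.8  5.4 -0.3] x [ 0.99  -0.143  0.003] y [ 0.003 -0.003 -1.   ]
t 2.9 pos [ 0.4436 -0.3052  0.0131] tool shift mm [-1.5  5.1 -0.5] x [ 0.99  -0.143  0.002] y [ 0.002 -0.002 -1.   ]
```

View pics/e.png

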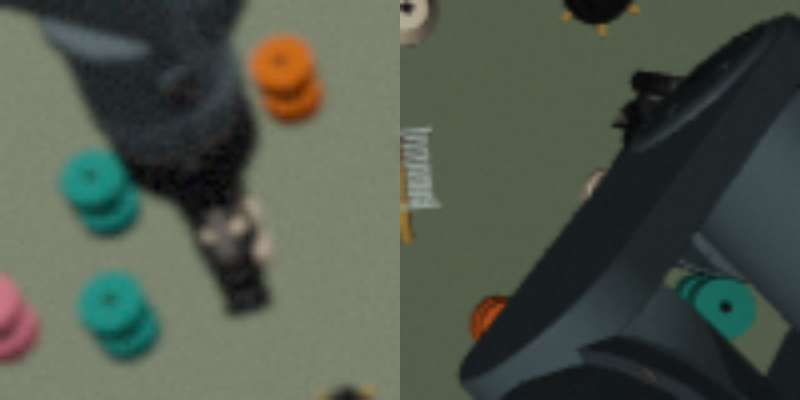

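```bash
python3 -m jog '[[-1,4,3,0,0,0,-1],[0,0,0,0,0,0,-1],[0,0,0,0,0,0,1],[0,0,0,0,0,0,1],[0,0,0,0,0,0,1],[0,0,0,0,0,0,1],[0,0,0,0,0,0,1],[0,0,0,0,0,0,1]]'
python3 -m jog '[[0,0,0,0,0,0,1],[0,0,0,0,0,0,1],[0,0,0,0,0,0,1],[0,0,0,0,0,0,1]]'
```

```text
time_s: 3.62
eef_pos: [0.4424, -0.3014, 0.0076]
eef_rot: [-0.705, 0.705, -0.051, 0.051]
wrist_force: [0.7, 0.2, 2.5]
opening: 0.429
time_s: 3.95
eef_pos: [0.4423, -0.3014, 0.0076]
eef_rot: [-0.705, 0.706, -0.05, 0.051]
wrist_force: [0.4, -0.3, 4.6]
opening: 0.426
```

```bash
python3 -m jog '[[0,-15,0,0,0,0,1],[0,-25,0,0,0,0,1],[0,-30,0,0,0,0,1],[0,-30,0,0,0,0,1],[0,0,0,0,0,0,1],[0,0,0,0,0,0,1]]'
python3 - <<'E'
from h import *
s=camera("scene");t=camera("top");go([.565,.053,.11])
cv2.imwrite("pics/f.png",np.hstack([cv2.resize(s[170:250,140:220],(400,400)),cv2.resize(t[170:270,300:400],(400,400))]))
E
```

```text
time_s: 4.45
eef_pos: [0.4426, -0.3018, 0.1086]
eef_rot: [-0.705, 0.706, -0.05, 0.051]
wrist_force: [-0.0, 0.2, -1.3]
opening: 0.428
t 4.55 pos [ 0.4411 -0.3002  0.106 ] tool shift mm [ 72.   -3.6 367.3] x [ 0.99  -0.143 -0.002] y [-0.002  0.002 -1.   ]
```

View pics/f.png

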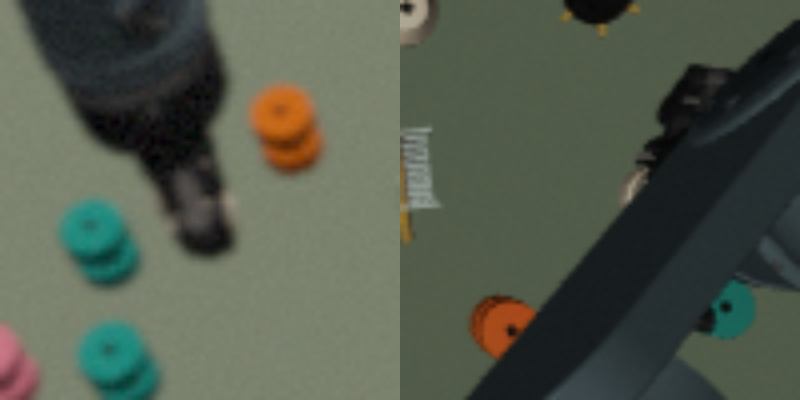

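```bash
python3 -m jog '[[9,0,30,0,0,0,1],[9,0,39,0,0,0,1],[9,0,39,0,0,0,1],[9,0,39,0,0,0,1],[9,0,39,0,0,0,1],[9,0,39,0,0,0,1],[9,0,39,0,0,0,1],[9,0,30,0,0,0,1]]'
python3 -m jog '[[0,0,0,0,0,0,1],[0,0,0,0,0,0,1]]'
python3 - <<'E'
from h import *
s=camera("scene");t=camera("top");go([.5653,.0571,.1])
cv2.imwrite("pics/g.png",np.hstack([cv2.resize(s[110:240,270:410],(400,371)),cv2.resize(t[120:220,140:260],(400,371))]))
E
```

```text
time_s: 5.22
eef_pos: [0.5539, -0.0171, 0.1048]
eef_rot: [0.706, -0.705, 0.052, -0.049]
wrist_force: [0.6, -1.0, -0.6]
opening: 0.426
time_s: 5.38
eef_pos: [0.5541, -0.0184, 0.105]
eef_rot: [0.706, -0.705, 0.051, -0.048]
wrist_force: [0.3, -0.6, -1.4]
opening: 0.427
t 5.48 pos [ 0.554  -0.0205  0.1056] tool shift mm [ 0.1  5.6 78.4] x [ 0.99  -0.143 -0.003] y [-0.003  0.    -1.   ]
```

View pics/g.png

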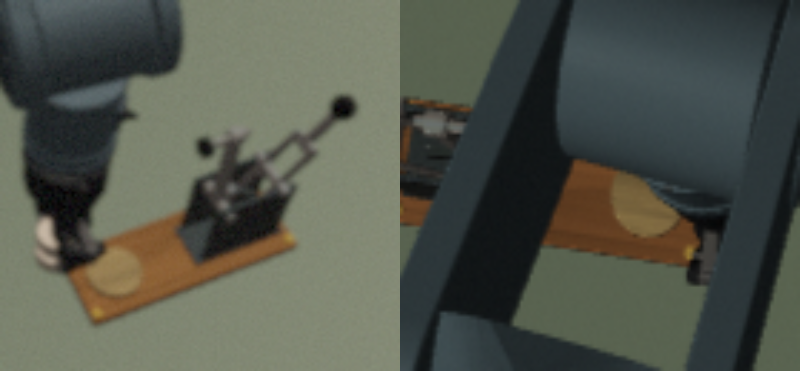

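```bash
python3 -m jog '[[0,0,20,0,0,0,1],[0,0,20,0,0,0,1],[0,0,20,0,0,0,1],[0,0,18,0,0,0,1],[0,0,0,0,0,0,1],[0,0,0,0,0,0,1],[0,0,0,0,0,0,1]]'
python3 - <<'E'
from h import *
for i in range(2): s=camera("scene");t=camera("top");go([.5653,.0571,.0276])
cv2.imwrite("pics/i.png",np.hstack([cv2.resize(s[110:240,270:410],(400,371)),cv2.resize(t[120:220,140:260],(400,371))]))
E
```

```text
time_s: 6.07
eef_pos: [0.5661, 0.0553, 0.1068]
eef_rot: [-0.705, 0.705, -0.052, 0.051]
wrist_force: [-0.5, 0.6, -1.2]
opening: 0.431
t 6.17 pos [0.5663 0.0553 0.1071] tool shift mm [-1.2 79.5  1.7] x [ 0.989 -0.145 -0.   ] y [-0.001 -0.    -1.   ]
t 6.27 pos [0.5664 0.0557 0.1072] tool shift mm [-1.3 79.6  1.3] x [ 0.989 -0.145 -0.   ] y [-0. -0. -1.]
```

View pics/i.png

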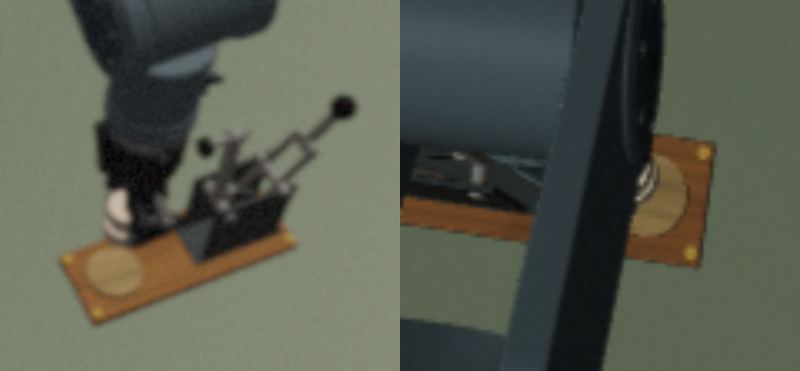

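```bash
python3 -m jog '[[-1,15,1,0,0,0,1],[0,15,0,0,0,0,1],[0,10,0,0,0,0,1],[0,0,0,0,0,0,1],[0,0,0,0,0,0,1]]'
python3 - <<'E'
from h import *
for i in range(2): s=camera("scene");t=camera("top");go([.5653,.0571,.0276])
cv2.imwrite("pics/j.png",np.hstack([cv2.resize(s[130:230,285:405],(400,333)),cv2.resize(t[120:220,140:260],(400,333))]))
E
```

```text
time_s: 6.68
eef_pos: [0.5652, 0.0577, 0.0668]
eef_rot: [0.705, -0.705, 0.051, -0.05]
wrist_force: [0.1, -0.4, -0.8]
opening: 0.434
t 6.78 pos [0.5663 0.0577 0.068 ] tool shift mm [-0.9 40.4 -0.7] x [ 0.99  -0.143  0.001] y [ 0.001 -0.    -1.   ]
t 6.88 pos [0.5664 0.0578 0.0683] tool shift mm [-1.1 40.7 -0.9] x [ 0.99  -0.143  0.002] y [ 0.002 -0.    -1.   ]
```

View pics/j.png

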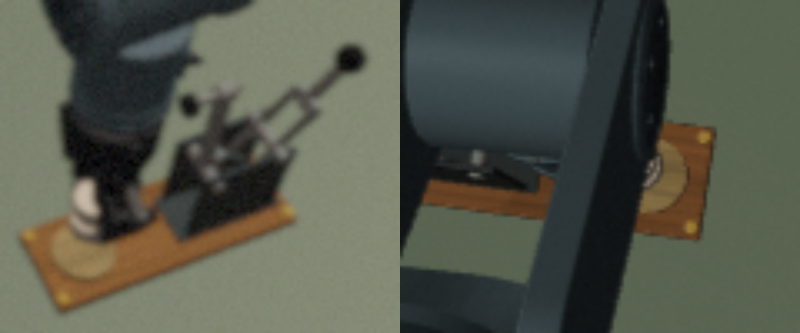

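```bash
python3 -m jog '[[-1,10,-1,0,0,0,1],[0,10,0,0,0,0,1],[0,8,0,0,0,0,1],[0,3,0,0,0,0,1],[0,0,0,0,0,0,1],[0,0,0,0,0,0,1]]'
python3 - <<'E'
from h import *
for i in range(2): s=camera("scene");t=camera("top");go([.5653,.0571,.0276])
cv2.imwrite("pics/k.png",np.hstack([cv2.resize(s[130:230,285:405],(400,333)),cv2.resize(t[120:220,140:260],(400,333))]))
E
```

```text
time_s: 7.38
eef_pos: [0.5642, 0.0572, 0.0357]
eef_rot: [0.705, -0.705, 0.051, -0.05]
wrist_force: [0.9, -0.4, -0.6]
opening: 0.428
t 7.48 pos [0.5648 0.0571 0.0365] tool shift mm [0.5 8.9 0.1] x [ 0.99  -0.143  0.   ] y [ 0. -0. -1.]
t 7.58 pos [0.5649 0.0571 0.0367] tool shift mm [0.3 9.1 0.1] x [ 0.99  -0.143  0.001] y [ 0.001 -0.    -1.   ]
```

View pics/k.png

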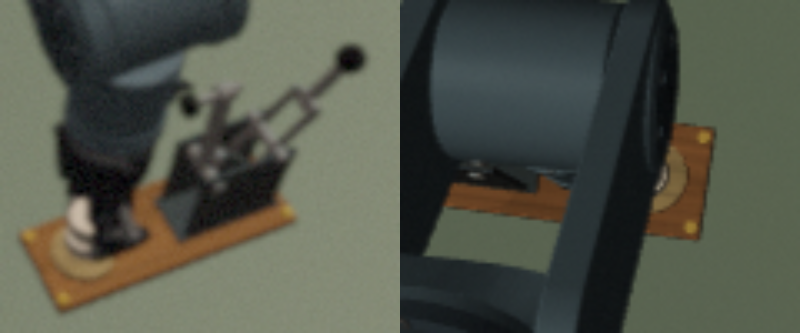

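```bash
python3 -m jog '[[0,3,0,0,0,0,1],[0,0,0,0,0,0,1]]'; python3 -m jog '[[0,3,0,0,0,0,1],[0,0,0,0,0,0,1]]';python3 -m jog '[[0,2,0,0,0,0,1],[0,0,0,0,0,0,1],[0,0,0,0,0,0,1]]'
```

```text
time_s: 7.75
eef_pos: [0.5645, 0.0571, 0.0331]
eef_rot: [0.705, -0.705, 0.051, -0.051]
wrist_force: [-0.2, -1.2, -1.0]
opening: 0.429
time_s: 7.92
eef_pos: [0.5642, 0.0571, 0.0298]
eef_rot: [0.705, -0.705, 0.051, -0.05]
wrist_force: [-0.1, 1.4, -0.5]
opening: 0.432
time_s: 8.17
eef_pos: [0.5644, 0.0571, 0.0281]
eef_rot: [0.705, -0.705, 0.051, -0.051]
wrist_force: [0.5, -0.6, -0.5]
opening: 0.432
```

```bash
python3 -m jog '[[0,1,0,0,0,0,1],[0,0,0,0,0,0,1],[0,0,0,0,0,0,1]]'
python3 - <<'E'
from h import *
s=camera("scene");t=camera("top");go([.5653,.0571,.0276])
cv2.imwrite("pics/l.png",np.hstack([cv2.resize(s[130:230,285:405],(400,333)),cv2.resize(t[140:200,190:250],(333,333))]))
E
```

```text
time_s: 8.42
eef_pos: [0.5647, 0.0571, 0.0276]
eef_rot: [-0.705, 0.705, -0.051, 0.051]
wrist_force: [-0.7, -0.5, 2.9]
opening: 0.425
t 8.52 pos [0.5648 0.0571 0.0276] tool shift mm [0.5 0.1 0.1] x [ 0.99  -0.143  0.   ] y [ 0. -0. -1.]
```

View pics/l.png

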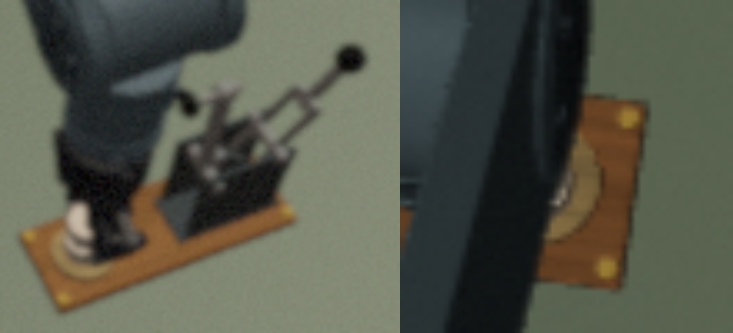

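```bash
python3 -m jog '[[0,0,0,0,0,0,-1],[0,0,0,0,0,0,-1],[0,0,0,0,0,0,-1],[0,0,0,0,0,0,-1],[0,0,0,0,0,0,-1],[0,0,0,0,0,0,-1],[0,-5,0,0,0,0,-1],[0,-15,0,0,0,0,-1]]'
python3 -m jog '[[0,-20,0,0,0,0,-1],[0,-30,0,0,0,0,-1],[0,-30,0,0,0,0,-1],[0,-30,-20,0,0,0,-1],[0,-10,-40,0,0,0,-1],[0,0,-40,0,0,0,-1],[0,0,-40,0,0,0,-1],[0,0,0,0,0,0,-1]]'
python3 - <<'E'
from h import *
s=camera("scene");t=camera("top");go([.6,.281,.26])
cv2.imwrite("pics/m.png",np.hstack([cv2.resize(s[130:230,285:405],(400,333)),cv2.resize(t[140:200,190:250],(333,333))]))
E
```

```text
time_s: 9.18
eef_pos: [0.5626, 0.0572, 0.0456]
eef_rot: [0.705, -0.705, 0.052, -0.049]
wrist_force: [-0.6, -0.1, -0.0]
opening: 1.001
time_s: 9.85
eef_pos: [0.5442, -0.0878, 0.1685]
eef_rot: [-0.704, 0.706, -0.052, 0.053]
wrist_force: [-0.3, 1.1, 0.3]
opening: 0.999
t 9.95 pos [ 0.5443 -0.0829  0.1677] tool shift mm [  1.7 -92.2 368.2] x [ 0.989 -0.147  0.   ] y [ 0.  0. -1.]
```

View pics/m.png

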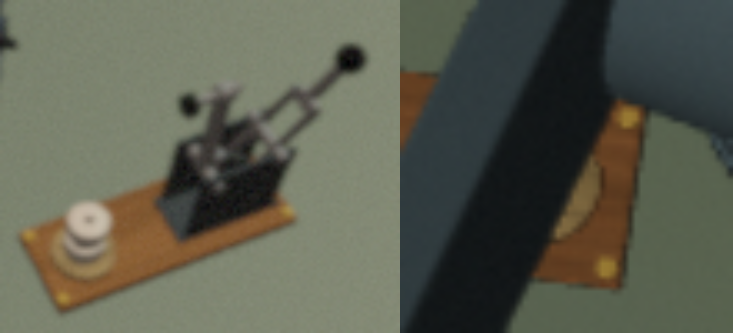

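```bash
python3 - <<'E'
from h import *
a=onz("scene",311.6,195.3,.07);print(a,(a[:2]-[.565,.053])*1000)
r=np.array([.565,.053]);y=np.array([.143,.990])
for q in np.arange(0,.94,.1).tolist()+[.93]:
    h=.172+.1*np.cos(.93-q);print(round(q,2),(r+y*h).round(4),round(.118+.1*np.sin(.93-q),4),round(h,4))
E
python3 -m jog '[[0,-35,0,0,0,0,1],[0,-35,0,0,0,0,1],[0,-35,0,0,0,0,1],[0,-25,20,0,0,0,1],[0,0,40,0,0,0,1],[0,0,40,0,0,0,1],[0,0,40,0,0,0,1],[0,0,40,0,0,0,1]]'
```

```text
[0.56351326 0.05414678 0.07      ] [-1.48673803  1.14677857]
0.0 [0.5981 0.2825] 0.1982 0.2318
0.1 [0.5992 0.2901] 0.1918 0.2395
0.2 [0.6003 0.2971] 0.1847 0.2465
0.3 [0.6012 0.3033] 0.1769 0.2528
0.4 [0.6019 0.3087] 0.1686 0.2583
0.5 [0.6026 0.3133] 0.1597 0.2629
0.6 [0.6031 0.3169] 0.1504 0.2666
0.7 [0.6035 0.3197] 0.1408 0.2694
0.8 [0.6038 0.3214] 0.131 0.2712
0.9 [0.6039 0.3222] 0.121 0.272
0.93 [0.6039 0.3223] 0.118 0.272
time_s: 10.62
eef_pos: [0.5697, 0.1003, 0.2976]
eef_rot: [0.706, -0.705, 0.05, -0.05]
wrist_force: [0.8, -0.1, -0.3]
opening: -0.003
```

The insulator stands about 2 mm from the rest centre. Now I'll move over the knob.

```bash
python3 -m jog '[[0,0,40,0,0,0,1],[0,0,40,0,0,0,1],[0,0,40,0,0,0,1],[0,0,40,0,0,0,1],[0,0,30,0,0,0,1],[0,20,0,0,0,0,1],[0,20,0,0,0,0,1],[0,0,0,0,0,0,1]]'
python3 - <<'E'
from h import *
for i in range(2): s=camera("scene");t=camera("top");go([.599,.288,.202])
cv2.imwrite("pics/n.png",np.hstack([cv2.resize(s[90:230,285:425],(400,400)),cv2.resize(t[100:220,70:250],(400,267))if 0 else cv2.resize(t[80:220,70:210],(400,400))]))
E
```

```text
time_s: 11.28
eef_pos: [0.5939, 0.2868, 0.252]
eef_rot: [-0.705, 0.706, -0.052, 0.047]
wrist_force: [-0.2, -0.4, -1.0]
opening: 0.001
t 11.38 pos [0.5961 0.2859 0.2564] tool shift mm [ 2.7 54.4  2.5] x [ 0.99  -0.141 -0.003] y [-0.003 -0.    -1.   ]
t 11.48 pos [0.5977 0.2853 0.2588] tool shift mm [ 0.8 56.8  2.8] x [ 0.99  -0.143  0.002] y [ 0.002  0.001 -1.   ]
```

View pics/n.png

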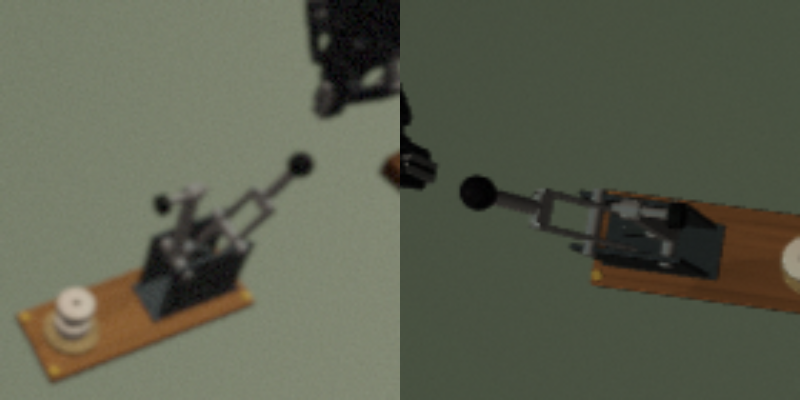

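```bash
python3 - <<'E'
from h import *
p=[.5977,.2853,.2588]
print(pix("top",p),pix("scene",p),tri(("top",78.7,139.5),("scene",398.7,126.7)))
E
```

```text
[ 77.80791426 139.01623694] [398.89057052 128.98270057] [0.59555517 0.28082948 0.2670239 ]
```

```bash
python3 -m jog '[[1,18,1,0,0,0,1],[0,18,1,0,0,0,1],[0,14,0,0,0,0,1],[0,3,0,0,0,0,1],[0,0,0,0,0,0,1],[0,0,0,0,0,0,1]]'
python3 -c "
from h import *
go([.599,.288,.202])"
```

```text
time_s: 11.98
eef_pos: [0.5992, 0.2865, 0.2054]
eef_rot: [0.705, -0.705, 0.05, -0.051]
wrist_force: [-0.4, 0.0, 0.3]
opening: 0.007
t 11.98 pos [0.5992 0.2865 0.2054] tool shift mm [-0.4  3.4  1.4] x [ 0.99  -0.143  0.001] y [ 0.001  0.    -1.   ]
```

```bash
python3 -m jog '[[0,7,2,0,0,0,1],[0,7,5,0,0,0,1],[0,7,6,0,0,0,1],[0,0,0,0,0,0,1]]'
python3 - <<'E'
from h import *
s=camera("scene");t=camera("top");go([.6012,.3053,.1769]);print(get_obs()["wrist_force"])
cv2.imwrite("pics/o.png",np.hstack([cv2.resize(s[90:230,285:425],(400,400)),cv2.resize(t[80:220,70:210],(400,400))]))
E
```

```text
time_s: 12.32
eef_pos: [0.6008, 0.3009, 0.1837]
eef_rot: [0.706, -0.705, 0.05, -0.051]
wrist_force: [-0.5, 0.8, -0.5]
opening: 0.001
t 12.42 pos [0.6004 0.2995 0.1831] tool shift mm [-0.   6.2  5.8] x [ 0.99  -0.143 -0.   ] y [-0. -0. -1.]
[0.5047892  0.24166068 0.45980784]
```

View pics/o.png

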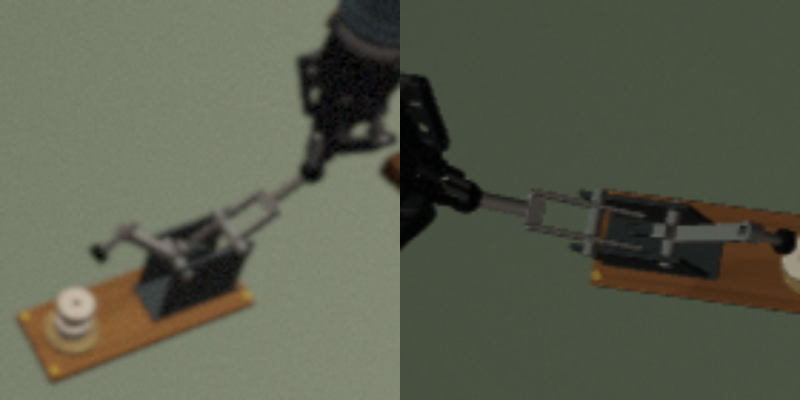

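```bash
python3 -m jog '[[0,6,5,0,0,0,1],[0,8,6,0,0,0,1],[0,9,5,0,0,0,1],[0,5,2,0,0,0,1],[0,4,2,0,0,0,1],[0,0,0,0,0,0,1]]'
python3 - <<'E'
from h import *
s=camera("scene");t=camera("top");go([.6035,.3207,.1408]);print(get_obs()["wrist_force"])
cv2.imwrite("pics/p.png",np.hstack([cv2.resize(s[90:230,285:425],(400,400)),cv2.resize(t[80:220,70:210],(400,400))]))
E
```

```text
time_s: 12.92
eef_pos: [0.6028, 0.3192, 0.1498]
eef_rot: [-0.705, 0.706, -0.051, 0.05]
wrist_force: [-0.6, -0.8, 1.9]
opening: 0.003
t 13.02 pos [0.6034 0.3192 0.151 ] tool shift mm [-0.1 10.2  1.5] x [ 0.99  -0.143 -0.   ] y [-0. -0. -1.]
[0.17776816 0.78844104 0.2540366 ]
```

View pics/p.png

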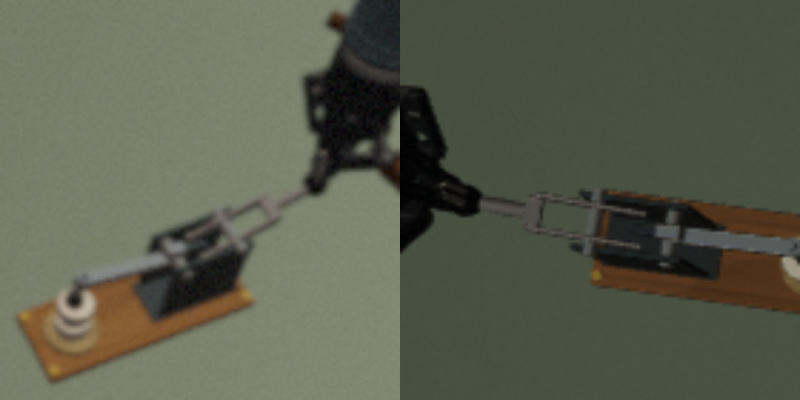

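```bash
python3 -m jog '[[0,5,1,0,0,0,1],[0,5,1,0,0,0,1],[0,5,1,0,0,0,1],[0,5,0,0,0,0,1],[0,0,0,0,0,0,1]]'; python3 -m jog '[[0,4,0,0,0,0,1],[0,4,0,0,0,0,1],[0,0,0,0,0,0,1]]'; python3 -m jog '[[0,3,0,0,0,0,1],[0,1,0,0,0,0,1],[0,0,0,0,0,0,1]]'
```

```text
time_s: 13.43
eef_pos: [0.6044, 0.3232, 0.1315]
eef_rot: [0.706, -0.705, 0.05, -0.051]
wrist_force: [1.4, 3.7, 4.4]
opening: -0.001
time_s: 13.68
eef_pos: [0.6032, 0.3217, 0.1222]
eef_rot: [-0.705, 0.706, -0.051, 0.05]
wrist_force: [-0.9, -0.5, -0.9]
opening: -0.001
time_s: 13.93
eef_pos: [0.6035, 0.3217, 0.1186]
eef_rot: [-0.705, 0.706, -0.051, 0.05]
wrist_force: [0.2, 0.7, -0.3]
opening: -0.001
```

```bash
python3 -m jog '[[0,2,0,0,0,0,1],[0,0,0,0,0,0,1]]'; python3 -m jog '[[0,1,0,0,0,0,1],[0,0,0,0,0,0,1],[0,0,0,0,0,0,1]]'
```

```text
time_s: 14.1
eef_pos: [0.604, 0.3218, 0.1182]
eef_rot: [-0.705, 0.705, -0.051, 0.051]
wrist_force: [-3.2, -1.6, 5.4]
opening: 0.002
time_s: 14.35
eef_pos: [0.604, 0.3219, 0.118]
eef_rot: [-0.705, 0.705, -0.051, 0.051]
wrist_force: [-4.4, -2.8, 10.0]
opening: -0.002
```

The stop is felt at z = 0.118, as expected. I'll back off upward.

```bash
python3 -m jog '[[0,-5,0,0,0,0,1],[0,-20,0,0,0,0,1],[0,-30,0,0,0,0,1],[0,-40,0,0,0,0,1],[0,-40,20,0,0,0,1],[0,-10,20,0,0,0,1],[0,0,0,0,0,0,1],[0,0,0,0,0,0,1]]'; python3 -m jog '[[0,0,0,0,0,0,1],[0,0,0,0,0,0,1],[0,0,0,0,0,0,1],[0,0,0,0,0,0,1]]'
python3 - <<'E'
from h import *
s=camera("scene");t=camera("top");go([.6,.3,.2]);print(get_obs()["wrist_force"])
cv2.imwrite("pics/q.png",np.hstack([cv2.resize(s[90:230,285:425],(400,400)),cv2.resize(t[100:220,70:250],(400,267),)if 0 else cv2.resize(t[80:220,80:220],(400,400))]))
c,st=blob(t,(75,130,105,160),lambda h:h[...,2]<35);print(c,st,onz("top",*c,.105),pix("top",[.6039,.3223,.105]),pix("scene",[.6039,.3223,.105]))
E
```

```text
time_s: 15.02
eef_pos: [0.6096, 0.3611, 0.2592]
eef_rot: [0.705, -0.705, 0.05, -0.051]
wrist_force: [0.2, -0.1, -0.9]
opening: -0.004
time_s: 15.35
eef_pos: [0.6091, 0.3596, 0.2571]
eef_rot: [-0.705, 0.706, -0.052, 0.05]
wrist_force: [-0.1, -0.6, 0.3]
opening: -0.002
t 15.45 pos [0.6093 0.3599 0.2578] tool shift mm [ -0.5  57.9 -60.6] x [ 0.99  -0.144 -0.001] y [-0.001 -0.    -1.   ]
[-0.29506431  0.62080883 -0.1563996 ]
[ 96.40697674 151.86046512] [17 17 11 11 86] [0.60342566 0.32423407 0.105     ] [ 97.21203931 151.65867611] [393.44337727 159.84573163]
```

View pics/q.png

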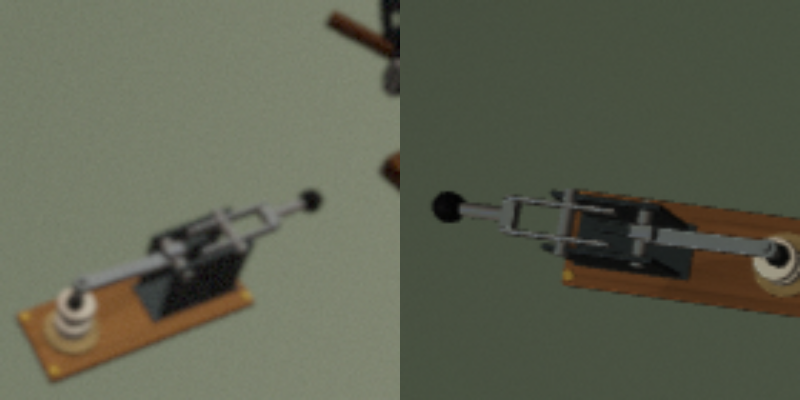

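The knob is at top (96.4,151.9), where it should be when fully down, about 1 s after release. The pad sits on the upright, centred insulator.

```bash
python3 -c "
from bench import *
print(hand_in())"
```

```text
the job is handed in; nothing more can be done
None
```

The insulator is standing on the rest under the clamp's pad, with the handle down past its dead point. I handed the job in at about 15.5 s of the 51 s; `hand_in` reports no verdict.

- **Placing:** I picked the white two-disc insulator rather than the cone and stood it on the rest. In the scene camera after release, its centre was about 2 mm from the rest's centre and it stood upright.
- **Clamping:** I pushed the knob down along its arc with shut fingers. The push force rose to about 5 N, then fell away past the dead point. I then felt the stop at TCP height 0.118 m, pressing with at most about 10 N.
- **Last check:** About 1 s after letting go, the knob's top-view position matched the fully-down one to within 2 mm. The pad was on the upright insulator, and the arm was well clear with wrist force near zero.
- **Disagreements:**
  - Before the grasp, the camera and the reported finger position differed by about 4 mm along the pads. I set the placing by the camera-measured distance from insulator to rest, and the later check found no such error.
  - My first colour masks for the rest were up to 10 mm off in x, so I used a wider mask and pixels read from the picture.

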